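Dock the hand lamp and lock it

ROBOT

A 6-joint arm with a two-finger parallel gripper is mounted at the origin on the work surface. World frame = base frame: x ahead of the robot, y to its left, z up, the work surface at z = 0. Lengths are in m, angles in degrees, forces in N, time in s.
With the tool pointing down it reaches from about 0.425 to 0.925 m from the base axis. Payload 12.5 kg.
Tool frame: the origin (TCP) lies on the centre line of the jaws, within the pads' length; the fingertips stand 19 mm ahead of it and the grasp point (between the pads) is the TCP; z points along the fingers, y is the line along which they close (so a half turn about z gives the same grasp; the last joint's range is limited). The gripper opens to 85 mm and grips with 20 to 120 N. Pads are 22 mm wide; open, the fingers measure 114 mm over their backs; the gripper's body (76 mm by 85 mm) begins 54 mm behind the grasp point. The pads swing forward as they close: fully open they stand 13 mm farther back than shut.
Start: joints at [-6.05, 28.126, 89.318, -0, 62.55, -6.05], TCP at [0.625, 0, 0.25] pointing down, gripper open.
Joint ranges: [-177.58, 177.58], [-47.91, 125.51], [2.72, 160], [-65.01, 245.01], [3.68, 167.84], [-153.87, 153.87]. Speed limits (degrees/s): [127.2, 127.2, 159.86, 180, 180, 180].

INTERFACE

Orientations are given as [roll, pitch, yaw] about the fixed x, y, z axes, in that order (R = Rz(yaw) Ry(pitch) Rx(roll)).
In Python, from bench import bot gives the robot as it stands. The module is installed in compiled form; this text tells all that it offers.
- The arm moves only by the shell command python3 -m jog 'ROWS' [FORCE]. ROWS is JSON, one flat list of numbers, 7 for each row, row after row: the shift along the tool's x, y, z normalised to -1 to 1, where 1 is 0.6 m, then the turn, a rotation vector about the tool's x, y, z normalised to -1 to 1, where 1 is 360 degrees, then the finger opening in mm, from 0 to 85.4. A call has 1 to 10 rows; each row shifts and turns the commanded pose from where the row before left it, along the tool's axes as they then stand; what a row does not reach is not made up. A row lasts 1/8 s, in which the tool goes at most 62.5 mm and 10.7 degrees, less where a joint would pass 70% of its speed; a pose out of reach is approached as far as the arm can. A call with a number of a shift or a turn outside -1 to 1 is refused whole. A call with a gripper value outside its range is refused whole. The fingers move at their own pace and stop on an object; FORCE is the grip in N (left out, the last holds). Time passes only in rows, so rows that do not move let the fingers close. It gives the time, the measured TCP pose, the force, the opening and the grip force at its end, in the units of the state.
- bot.get_obs(): the state, without advancing time (a new reading comes with each control period).
- bot.snapshot(name): name is "scene" or "side" or "wrist"; returns the picture (384x512x3 uint8, blue, green, red); there is no depth.
- bot.camera_params(name): a dict with "fx", "fy", "cx", "cy" (pixels), "world_from_camera" (4x4, takes a point from camera to world coordinates). Camera axes: x right, y down, z forward; pixel columns grow to the right and rows downward; lengths in m; the calibration is good to about 2 mm. A picture is of the moment at which its call begins: read the wrist's pose just before it. camera_params takes no time and is no camera call; for the wrist camera it gives the pose at the moment of the call.
- bot.finish_job(): hands the job in; it is judged then, once.
The state is a dict: "clock": time; "qpos": joint angles; "joint_velocities": joint speeds; "joint_efforts": joint torques, N m; "tcp_pos": TCP position; "eef_rot": TCP orientation; "wrist_force": force on the tool from outside, world axes, zero at the start; "torque": the same for the moment, N m; "width": finger opening in m; "finger_force": force on a finger pad.
Only numpy, scipy, OpenCV 4.12 (cv2) and the standard library are available. Lean on these libraries where they do the work, as an engineer would, in place of code of your own. Each camera call takes 0.05 s, during which the arm holds its last target. There are 200 camera calls.

TASK

Lift the orange hand lamp off the double hook and set it down gently, without dropping it, into its charging cradle, flat on the cradle floor with the lens at the open end (the end with only a low lip). Let go of it, then press the red sprung lever down until its catch holds it, so that it stays down when you leave it. Leave the screwdriver, hammer and small red bin where they are.

Things in the scene. Friction and masses are not known exactly. Their poses are not given: they have to be found in the camera images.
- lamp: Orange hand lamp, black foot plate and handle, 0.36 to 0.59 kg. Origin: centre of its underside; x along its length to the lens, y across, z up. Foot 140 (x) x 80 (y) x 8 high; body 130 x 52 on it, top at z = 70; lens bezel 50 in diameter on the +x end, out to x = 75. At the start it hangs by its handle on the stand's two prongs, its x along the stand's +y.
- lamp_handle (a point): Middle of the handle bar, 138 above the lamp's underside. The bar is level along lamp x: 128 long, 16 wide (y), 16 high (z = 130 to 146), on end posts at x = +-58, 12 thick; the space under it is open, 60 high. At the start the prongs cross under it at about x = +-36, so its middle is free to be pinched from above, fingers closing along lamp y.
- lamp_lens (a point): Middle of the lens face, at lamp (74, 0, 42).
- stand: Fixed green stand with a double steel hook. Origin: on the table under the hanging lamp's middle; z up, the hook points to -x. Post and crosshead at x = +90 to +110, up to z = 170. Base plate 170 x 150 x 12, x = -55 to +115.
- hook_mid (a point): Midway between the two prongs, level with their tops (165 above the table), axes as the stand's. Prongs: round, 8 in diameter, at y = +-36, level from x = +90 to -20, ends turned up by 18 at x = -20 to -28. The handle bar rests on them: lift the lamp 25 to 45 (more and its body hits the prongs from below), then draw it 80 or more to -x to be clear.
- dock_seat (a point): Centre of the floor of the fixed grey charging cradle, 12 above the table; y along the seat to the open end, -x to the locking lever, z up. The docked lamp's origin is here, its x (lens) along +y, 5 play all round. Walls, height over this floor: back x = +45, 20; black contact block y = -75, 46; low lip y = +75 (open end), 8; two front stops x = -45, y = +-40 to +-70, 14.
- lever_hinge (a point): Lever's hinge axis (along the cradle's y), at (-72, 0, 38) from dock_seat, axes as the cradle's. Steel cheeks beside it, y = +-15 to +-21, x = -54 to +20, up to 16 above it. The lever drives a brass bolt that slides in 16 over the lamp's foot plate and keeps the lamp in; with the bolt in, the lamp cannot be put in.
- lever (a joint): Angle of the locking lever, rad: 0 raised (start, held up by a spring), growing as the pad is pressed down, stop at 0.52. Pressing slowly takes about 5 N at first, 12 N at most (near 0.1 rad), less after; past about 0.30 the catch pulls it down the rest of the way and holds it at about 0.51. Let go before that, it springs back up.
- lever_pad (a point): Middle of the top of the red pad at the lever's end, 115 from the hinge (pad 32 along the lever x 44 wide, 12 thick). Moves with the lever: raised it is 101 from the hinge towards the cradle's -x and 105 above the table; locked, 115 from the hinge and 48 above the table, so it sinks about 57 when pressed. Free table below.
- screwdriver: Loose screwdriver lying on the table (bystander).
- hammer: Loose hammer lying on the table (bystander).
- bin: Loose open red plastic bin, 120 x 80 x 60 (bystander).
Things that resemble listed ones, but are neither listed nor needed, are in the scene too. Leave any turquoise look-alike of the lamp alone. Of the things that look like the stand, take the one that is farthest to the robot's left at the start.

How it is judged (in metres and radians):
On the way, in this order (a step that is already met when the one before it is completed fails the run):
1. the lamp is held by the gripper, clear of the hook (over 0.1 m from the stand's middle and not touching the stand) (contact force between the fingers and lamp above 1 N and horizontal distance between lamp and stand above 0.1 m and contact force between lamp and stand below 0.1 N), for 0.1 s.
2. the lamp stands in the cradle, lens at the open end, let go, with the lever still up (below 0.1 rad) (x of lamp in the frame of dock_seat between -0.009 and 0.009 m and y of lamp in the frame of dock_seat between -0.009 and 0.009 m and z of lamp in the frame of dock_seat between -0.004 and 0.003 m and angle between lamp's own z axis and vertical below 0.06 rad and angle between the x axis of lamp and the y axis of dock_seat, either way round below 0.2 rad and y of lamp_lens in the frame of dock_seat above 0.03 m and contact force between the fingers and lamp below 0.3 N and value of joint lever below 0.1 rad), for 0.2 s.
At the end, for the whole second after the job is handed in: The lamp stands at rest in the cradle: within 9 mm of the seat's centre along each of its axes, not more than 3 mm above the floor, tilted less than 0.06 rad, turned less than 0.2 rad from the cradle, lens towards the open end; the lever stays down by itself, beyond 0.47 rad (x of lamp in the frame of dock_seat between -0.009 and 0.009 m and y of lamp in the frame of dock_seat between -0.009 and 0.009 m and z of lamp in the frame of dock_seat between -0.004 and 0.003 m and angle between lamp's own z axis and vertical below 0.06 rad and angle between the x axis of lamp and the y axis of dock_seat, either way round below 0.2 rad and y of lamp_lens in the frame of dock_seat above 0.03 m and value of joint lever above 0.47 rad and velocity of joint lever below 0.05 rad/s and linear speed of lamp below 0.02 m/s); the robot touches nothing.
It fails at once if the lamp falls freely (faster than 0.5 m/s with no finger on it) (linear speed of lamp above 0.5 m/s and contact force between the fingers and lamp below 0.1 N).
It fails at once if the screwdriver, hammer or bin is moved by more than 25 mm (distance of any of screwdriver, hammer, bin from where it was at the start of the episode above 0.025 m).
It also fails if it takes over 64 s, if anything falls off the work surface, if the arm or the gripper's body presses on something with over 40 N, if the wrist force passes 120 N, or if a joint passes its speed limit or range.

## Working session

There is one attempt and no reset: what is moved stays moved. The work goes in short steps, Python scripts to look and compute and a shell command to move; the robot and the scene stay as the last step left them, time stands still between calls to the robot, and variables do not carry over. Pictures are saved under pics/ and viewed, at most 10 in all, crops included, and the job is handed in when it is done.

```bash
mkdir -p pics; cat > h.py <<'E'
import numpy as np, cv2
from bench import bot
def P(n):
    c=bot.camera_params(n); return c, np.array(c["world_from_camera"])
def ray(n,u,v,c=None):
    c,T=c or P(n)
    d=T[:3,:3]@np.array([(u-c["cx"])/c["fx"],(v-c["cy"])/c["fy"],1]); return T[:3,3],d
def onz(n,u,v,z,c=None):
    o,d=ray(n,u,v,c); return o+d*(z-o[2])/d[2]
def tri(a,b):
    (o,d),(p,e)=ray(*a),ray(*b)
    s=np.linalg.lstsq(np.stack([d,-e],1),p-o,rcond=None)[0]
    A,B=o+d*s[0],p+e*s[1]; return (A+B)/2,np.linalg.norm(A-B)
def proj(n,X):
    c,T=P(n); q=T[:3,:3].T@(np.array(X)-T[:3,3]); return c["fx"]*q[0]/q[2]+c["cx"],c["fy"]*q[1]/q[2]+c["cy"]
E
python3 - <<'E'
from h import *
for n in("scene","side","wrist"):
    im=bot.snapshot(n); cv2.imwrite(f"pics/{n}0.png",im); c,T=P(n); print(n,c["fx"],T.round(3).tolist())
a=[cv2.imread(f"pics/{n}0.png") for n in("scene","side")]
cv2.imwrite("pics/v1.png",cv2.resize(a[0],(800,600),interpolation=cv2.INTER_CUBIC));cv2.imwrite("pics/v2.png",cv2.resize(a[1],(800,600),interpolation=cv2.INTER_CUBIC))
print(bot.get_obs())
E
```

```text
scene 404.7938949659417 [[-0.539, 0.646, -0.541, 1.064], [0.842, 0.425, -0.332, 0.354], [0.016, -0.635, -0.773, 0.981], [0.0, 0.0, 0.0, 1.0]]
side 461.45298276657854 [[0.987, -0.127, 0.099, 0.296], [-0.16, -0.725, 0.67, -0.998], [-0.014, -0.677, -0.736, 1.219], [0.0, 0.0, 0.0, 1.0]]
wrist 265.43346793622516 [[1.0, -0.0, -0.001, 0.625], [-0.001, -0.949, -0.315, 0.081], [-0.001, 0.315, -0.949, 0.373], [0.0, 0.0, 0.0, 1.0]]
{'clock': 0.15, 'qpos': array([-6.05016918e+00,  2.81581824e+01,  8.93396389e+01,  8.90237124e-04,
        6.25497127e+01, -6.05076509e+00]), 'joint_velocities': array([-0.055271  , -0.18139046, -0.19849946, -0.01856659, -0.00681927,
       -0.12812448]), 'joint_efforts': array([ 2.22927323e-03, -6.18710160e+01, -2.61691117e+01, -6.12520193e-05,
        3.21192107e-03,  1.30420885e-04]), 'tcp_pos': array([6.24873085e-01, 4.23420560e-05, 2.49855452e-01]), 'eef_rot': array([-1.79952814e+02, -5.79580680e-03,  9.00001828e+01]), 'wrist_force': array([-0.93636104, -0.48660778,  0.77294672]), 'torque': array([ 0.01844276,  0.01990788, -0.00491572]), 'finger_force': 0.0, 'width': 0.08541060608735634}
```

View pics/v1.png

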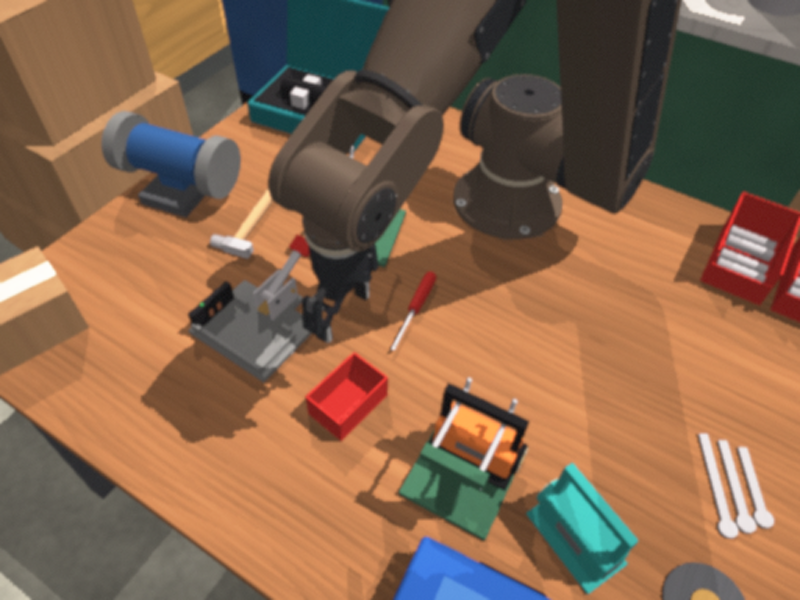

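View pics/v2.png

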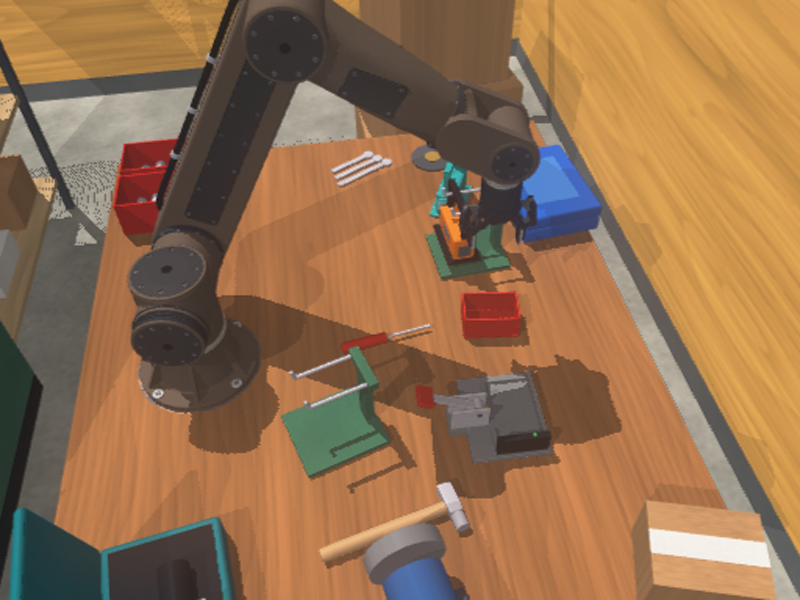

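Candidates (scene, 800x600 view): the orange lamp at (480,440) hangs on the stand at (460,480). The look-alikes are a turquoise lamp at (585,530) and a second, empty green stand at (390,240), which the side view shows at (335,430), to the robot's right. By the description I choose the orange lamp and the leftmost stand. The cradle is at (265,325) in scene and (500,410) in side. The bin is at (345,395), the screwdriver at (412,310) and the hammer at (245,230).

```bash
python3 - <<'E'
from h import *
s=.64
im=cv2.imread("pics/scene0.png")
cv2.imwrite("pics/v3.png",cv2.resize(im[225:365,190:400],(800,533),interpolation=cv2.INTER_CUBIC))
f=lambda n,u,v,z:print(n,(u,v),onz(n,u*s,v*s,z).round(3))
f("scene",447,395,.18);f("scene",524,428,.18)
f("side",505,405,.012);f("scene",258,335,.012)
f("side",424,397,.1);f("side",490,315,.03);f("side",388,340,.01);f("side",450,500,.01);f("side",400,525,.01)
E
```

```text
scene (447, 395) [0.62  0.177 0.18 ]
scene (524, 428) [0.607 0.293 0.18 ]
side (505, 405) [ 0.607 -0.226  0.012]
scene (258, 335) [ 0.609 -0.221  0.012]
side (424, 397) [ 0.44  -0.239  0.1  ]
side (490, 315) [ 0.629 -0.004  0.03 ]
side (388, 340) [ 0.401 -0.019  0.01 ]
side (450, 500) [ 0.458 -0.406  0.01 ]
side (400, 525) [ 0.361 -0.438  0.01 ]
```

View pics/v3.png

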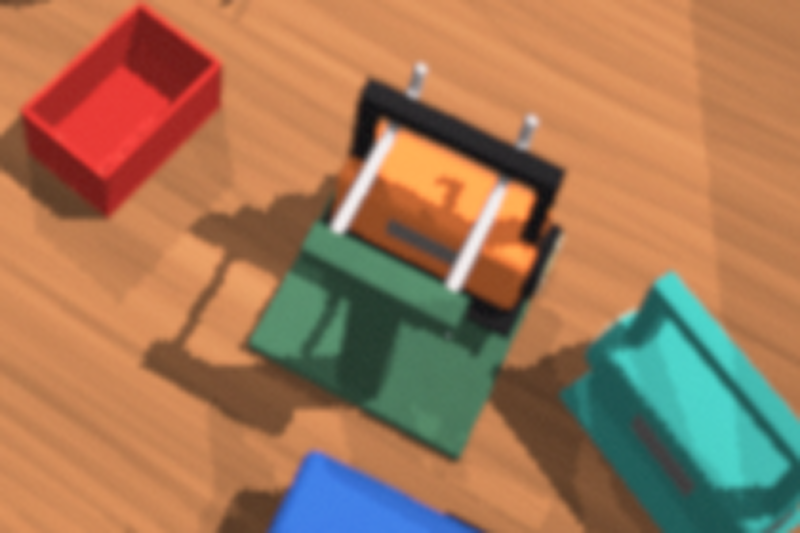

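The crop confirms it: the orange lamp hangs by its black bar on two prongs with the lens on the right (+y), and the turquoise one at (690,400) is separate. Next, close wrist views of the cradle and then the lamp.

```bash
cat > look.py <<'E'
import sys,json
from h import *
n=sys.argv[1]; c,T=P("wrist"); o=bot.get_obs(); im=bot.snapshot("wrist"); cv2.imwrite(f"pics/{n}.png",im)
json.dump({"fx":c["fx"],"fy":c["fy"],"cx":c["cx"],"cy":c["cy"],"T":T.tolist()},open(n+".json","w"))
cv2.imwrite(f"pics/{n}b.png",cv2.resize(im,(800,600),interpolation=cv2.INTER_CUBIC)); print(o["clock"],o["tcp_pos"],o["eef_rot"])
E
python3 -m jog '[-0.056,0,-0.03,0,0,0,85, -0.056,0,-0.03,0,0,0,85, -0.056,0,-0.03,0,0,0,85, -0.056,0,-0.03,0,0,0,85, -0.056,0,-0.03,0,0,0,85, 0,0,0,0,0,0,85, 0,0,0,0,0,0,85, 0,0,0,0,0,0,85]' && python3 look.py w1
python3 -m jog '[0.084,0,0,0,0,0,85, 0.084,0,0,0,0,0,85, 0.084,0,0,0,0,0,85, 0.084,0,0,0,0,0,85, 0.084,0,0,0,0,0,85, 0.084,0,0,0,0,0,85, 0.084,0,0,0,0,0,85, 0.084,0,0,0,0,0,85, 0,0,0,0,0,0,85, 0,0,0,0,0,0,85]' && python3 -m jog '[0,0,0,0,0,0,85]' && python3 look.py w2
```

```text
clock: 1.15
tcp_pos: [0.6249, -0.167, 0.3397]
eef_rot: [-179.9, -0.0, 90.1]
wrist_force: [0.5, 0.4, -0.5]
width: 0.0853
finger_force: 0.0
1.15 [ 0.62493592 -0.16697603  0.33968786] [-1.79945761e+02 -3.01072965e-02  9.00574030e+01]
clock: 2.45
tcp_pos: [0.6247, 0.2355, 0.34]
eef_rot: [-180.0, 0.0, 90.1]
wrist_force: [-0.3, 0.0, 1.1]
width: 0.0851
finger_force: 0.0
clock: 2.58
tcp_pos: [0.6251, 0.2344, 0.3404]
eef_rot: [180.0, 0.0, 89.9]
wrist_force: [-0.0, -0.5, 0.3]
width: 0.0848
finger_force: 0.0
2.575 [0.62505849 0.23435675 0.34037078] [1.79996887e+02 8.01706547e-03 8.99444802e+01]
```

View pics/w1b.png

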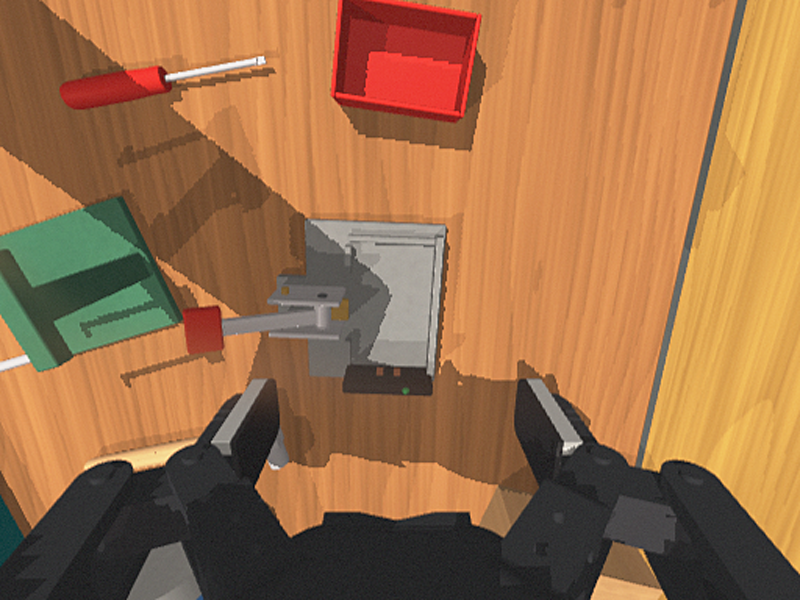

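View pics/w2b.png

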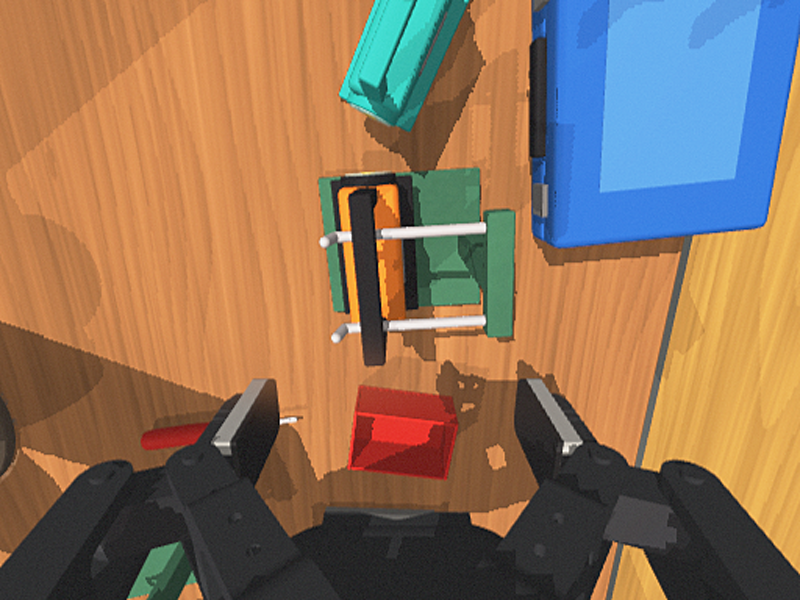

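w1 shows the cradle from above: black contact block at (388,380), back wall along (441,230)-(433,378), lip at the top near (395,232), raised red pad at (203,328). w2 shows the lamp bar from (363,190) to (373,364), with prong tips at (325,241) and (337,336).

```bash
python3 - <<'E'
from h import *
import json
L=lambda n:(lambda j:(j,np.array(j["T"])))(json.load(open(n+".json")))
c=L("w2"); im=cv2.imread("pics/w2.png"); m=(im.max(2)<60).astype(np.uint8)
k,lab,st,ce=cv2.connectedComponentsWithStats(m[118:236,222:250])
pts=[]
for v in range(130,230,2):
    r=np.flatnonzero(m[v,215:252])+215
    runs=np.split(r,np.flatnonzero(np.diff(r)>1)+1)
    r=min(runs,key=lambda q:abs(q.mean()-(232.5+(v-122)*6.4/111)) if len(q)>5 else 99)
    if 10<len(r)<20: pts.append((v,r[0],r[-1]))
pts=np.array(pts);print(len(pts),pts[::6].tolist())
mid=np.array([onz("",(a+b+1)/2,v+.5,.181,c)[:2] for v,a,b in pts])
w=[onz("",b+1,v,.181,c)[0]-onz("",a,v,.181,c)[0] for v,a,b in pts];print("width",np.median(w))
p=np.polyfit(mid[:,1],mid[:,0],1);print("line x=",p,"yaw of lamp x",90-np.degrees(np.arctan(p[0])))
for u,v in((364,190),(373,364)): print("end",onz("",u*.64,v*.64,.181,c).round(4))
for u,v in((325,241),(337,336)): print("tip",onz("",u*.64,v*.64,.183,c).round(4))
c=L("w1")
for t,u,v,z in(("wall top inner lip end",436,240,.032),("wall top inner block end",431,372,.032),("block top in L",345,368,.058),("block top in R",432,369,.058),("pad",203,328,.105)): print(t,onz("",u*.64,v*.64,z,c).round(4))
a=cv2.imread("pics/w1.png")[132:260,165:295]
cv2.imwrite("pics/v6.png",cv2.resize(a,(600,591),interpolation=cv2.INTER_NEAREST))
E
```

```text
42 [[130, 224, 240], [142, 225, 239], [154, 226, 239], [166, 227, 241], [178, 229, 241], [190, 230, 242], [202, 231, 243]]
width 0.015348293727115103
line x= [-0.06494162  0.62093638] yaw of lamp x 93.71566336179602
end [0.6042 0.2977 0.181 ]
end [0.6077 0.1702 0.181 ]
tip [0.5769 0.2643 0.183 ]
tip [0.5818 0.1941 0.183 ]
wall top inner lip end [ 0.6664 -0.1633  0.032 ]
wall top inner block end [ 0.6653 -0.3174  0.032 ]
block top in L [ 0.5692 -0.2987  0.058 ]
block top in R [ 0.6639 -0.2998  0.058 ]
pad [ 0.4452 -0.2326  0.105 ]
```

View pics/v6.png

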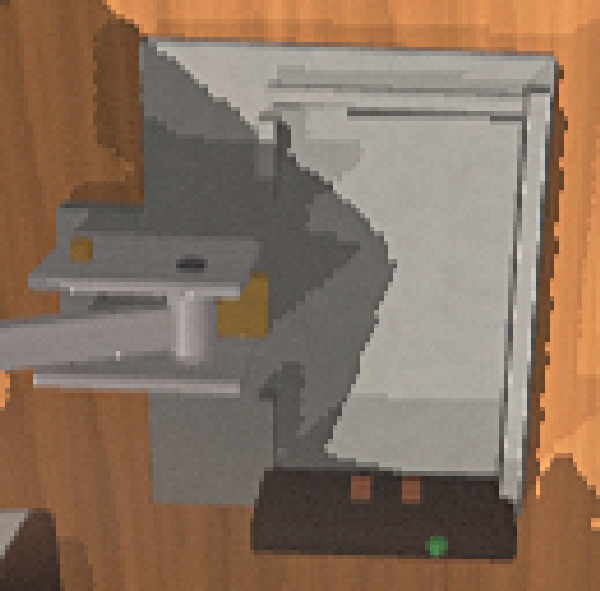

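```bash
python3 - <<'E'
from h import *
import json
L=lambda n:(lambda j:(j,np.array(j["T"])))(json.load(open(n+".json")))
c=L("w1")
for t,u,v,z in(("wall base lipend",521,122,.012),("wall base blockend",500,470,.012),("wall topinner lip",527,122,.032),("wall topinner block",508,470,.032),("wall topouter lip",549,122,.032),("wall topouter blk",522,470,.032),
 ("lip in L",350,112,.02),("lip in R",520,118,.02),("lip inL z12",350,112,.012),("lip upper L",275,85,.02),("lip upper R",525,92,.02),
 ("block base L",270,466,.012),("block base R",498,477,.012),("block outtop L",252,550,.058),("block outtop R",517,558,.058),
 ("plate L",145,38,.012),("plate R",555,60,.012),("plate botL",153,500,.012),("stop top, inner lip-side",275,120,.026),("cheek up end L",32,288,.066),("cheek up end R",240,297,.066),("cheek2 L",35,387,.066),("cheek2 R",240,390,.066)):
    print(t,(onz("",165+u*130/600,132+v*130/600,z,c)*1000).round(1))
# hammer, pad
im=cv2.imread("pics/w1.png");h=cv2.cvtColor(im,cv2.COLOR_BGR2HSV)
m=((h[...,1]>150)&((h[...,0]<6)|(h[...,0]>174))).astype(np.uint8);m[:185]=0;m[:,:110]=0;m[:,150:]=0
q=cv2.minAreaRect(cv2.findNonZero(m));print(q,onz("",*q[0],.1,c))
E
```

```text
wall base lipend [ 666.6 -175.2   12. ]
wall base blockend [ 662.2 -319.2   12. ]
wall topinner lip [ 666.9 -171.2   32. ]
wall topinner block [ 663.7 -308.8   32. ]
wall topouter lip [ 674.7 -171.2   32. ]
wall topouter blk [ 669.1 -308.8   32. ]
lip in L [ 603.4 -170.    20. ]
lip in R [ 665.4 -172.1   20. ]
lip inL z12 [ 603.  -171.5   12. ]
lip upper L [ 576.4 -160.1   20. ]
lip upper R [ 667.  -162.6   20. ]
block base L [ 568.1 -317.4   12. ]
block base R [ 661.4 -322.4   12. ]
block outtop L [ 566.  -328.9   58. ]
block outtop R [ 665.7 -332.2   58. ]
plate L [ 528.7 -144.3   12. ]
plate R [ 678.3 -152.2   12. ]
plate botL [ 519.3 -333.1   12. ]
stop top, inner lip-side [ 576.6 -171.8   26. ]
cheek up end L [ 495.9 -222.1   66. ]
cheek up end R [ 567.  -225.3   66. ]
cheek2 L [ 493.4 -258.9   66. ]
cheek2 R [ 565.5 -260.    66. ]
((129.83078002929688, 210.1461944580078), (28.52798843383789, 23.69063377380371), 82.87498474121094) [ 0.44252349 -0.23503798  0.1       ]
```

Cradle: seat centre about (0.6196, -0.2454), yaw about -2.3° (lip to block measures 149.5 against the stated 150, and the cheeks and stops agree). Lamp bar centre is (0.6057, 0.234, 0.173), yaw 93.6° (length 127.6 against 128, width 15.3 against 16). Next I descend, pinch and take a look.

```bash
python3 -m jog '[-0.0017,-0.032,0,0,0,-0.01,85, 0,0,0.08,0,0,0,85, 0,0,0.08,0,0,0,85, 0,0,0.06,0,0,0,85, 0,0,0.04,0,0,0,85, 0,0,0.02,0,0,0,85, 0,0,0.02,0,0,0,85, 0,0,0,0,0,0,85, 0,0,0,0,0,0,85]' 60 && python3 -m jog '[0,0,0,0,0,0,5, 0,0,0,0,0,0,5, 0,0,0,0,0,0,5, 0,0,0,0,0,0,5, 0,0,0,0,0,0,5, 0,0,0,0,0,0,5]'
```

```text
clock: 3.75
tcp_pos: [0.6062, 0.2342, 0.1611]
eef_rot: [179.9, -0.0, 93.6]
wrist_force: [-0.2, -1.5, 1.0]
width: 0.0851
finger_force: 0.0
clock: 4.5
tcp_pos: [0.6058, 0.2342, 0.1605]
eef_rot: [180.0, -0.0, 93.6]
wrist_force: [-1.9, 0.9, 2.9]
width: 0.0149
finger_force: 58.4
```

I miscounted the descent, so the pinch is 12 mm low on the pads. Re-gripping at the right height.

```bash
python3 -m jog '[0,0,0,0,0,0,60, 0,0,0,0,0,0,60, 0,0,-0.02,0,0,0,60, 0,0,0,0,0,0,60, 0,0,0,0,0,0,5, 0,0,0,0,0,0,5, 0,0,0,0,0,0,5, 0,0,0,0,0,0,5, 0,0,0,0,0,0,5]' 60
```

```text
clock: 5.62
tcp_pos: [0.6057, 0.2342, 0.1723]
eef_rot: [-180.0, 0.0, 93.6]
wrist_force: [-1.9, -0.1, 2.3]
width: 0.015
finger_force: 58.5
```

```bash
python3 -m jog '[0,0,-0.014,0,0,0,5, 0,0,-0.022,0,0,0,5, 0,0,-0.022,0,0,0,5, 0,0,0,0,0,0,5, 0,0,0,0,0,0,5]' && python3 -m jog '[0,-0.02,0,0,0,0,5, 0,-0.03,0,0,0,0,5, 0,-0.04,0,0,0,0,5, 0,-0.04,0,0,0,0,5, 0,-0.04,0,0,0,0,5, 0,-0.03,0,0,0,0,5, 0,0,0,0,0,0,5, 0,0,0,0,0,0,5]'
```

```text
clock: 6.25
tcp_pos: [0.6057, 0.2342, 0.207]
eef_rot: [-180.0, 0.0, 93.6]
wrist_force: [0.5, 0.0, -3.9]
width: 0.0153
finger_force: 58.8
clock: 7.25
tcp_pos: [0.4865, 0.2267, 0.2072]
eef_rot: [180.0, -0.0, 93.6]
wrist_force: [0.5, -0.1, -4.0]
width: 0.015
finger_force: 58.9
```

```bash
python3 -m jog '[0,0,-0.03,0,0,0.0164,5, 0,0,-0.045,0,0,0,5, 0,0,-0.045,0,0,0,5, 0,0,-0.035,0,0,0,5, 0,0,0,0,0,0,5]' && python3 -m jog '[-0.02,0.0067,0,0,0,0,5, -0.04,0.013,0,0,0,0,5, -0.04,0.013,0,0,0,0,5, -0.04,0.013,0,0,0,0,5, -0.04,0.013,0,0,0,0,5, -0.04,0.013,0,0,0,0,5, -0.04,0.013,0,0,0,0,5, -0.04,0.013,0,0,0,0,5, -0.04,0.013,0,0,0,0,5, -0.04,0.013,0,0,0,0,5]' && python3 -m jog '[-0.04,0.013,0,0,0,0,5, -0.04,0.013,0,0,0,0,5, -0.04,0.013,0,0,0,0,5, -0.04,0.013,0,0,0,0,5, -0.04,0.013,0,0,0,0,5, -0.04,0.013,0,0,0,0,5, -0.04,0.013,0,0,0,0,5, -0.04,0.013,0,0,0,0,5, -0.04,0.0125,0,0,0,0,5, -0.02,0.0063,0,0,0,0,5]' && python3 -m jog '[0,0,0,0,0,0,5, 0,0,0,0,0,0,5]'
python3 - <<'E'
from h import *
o=bot.get_obs();print(o["tcp_pos"],o["eef_rot"],"delta",np.array([.6196,-.2454])-o["tcp_pos"][:2])
a=bot.snapshot("scene")[100:290,60:313];b=bot.snapshot("side")[130:320,220:473]
cv2.imwrite("pics/sc2.png",a)
cv2.imwrite("pics/v7.png",cv2.resize(np.hstack([a,b]),(800,300),interpolation=cv2.INTER_CUBIC))
E
```

```text
clock: 7.88
tcp_pos: [0.4869, 0.2268, 0.3011]
eef_rot: [179.8, -0.1, 87.7]
wrist_force: [-0.9, 0.4, -4.3]
width: 0.0154
finger_force: 59.0
clock: 9.12
tcp_pos: [0.5509, -0.0058, 0.2987]
eef_rot: [-179.9, -0.0, 87.7]
wrist_force: [0.6, 0.6, -4.5]
width: 0.0155
finger_force: 59.0
clock: 10.38
tcp_pos: [0.6158, -0.2366, 0.2999]
eef_rot: [-180.0, -0.0, 87.6]
wrist_force: [-0.9, 0.6, -4.5]
width: 0.0153
finger_force: 59.0
clock: 10.62
tcp_pos: [0.6154, -0.2343, 0.3001]
eef_rot: [-180.0, -0.0, 87.7]
wrist_force: [0.6, -0.3, -3.9]
width: 0.015
finger_force: 59.0
[ 0.61540847 -0.23425315  0.30014833] [-1.79993778e+02 -1.89967113e-02  8.77196193e+01] delta [ 0.00419153 -0.01114685]
```

View pics/v7.png

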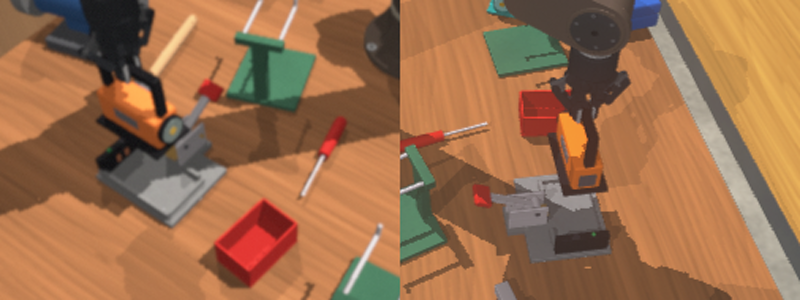

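The lamp is held level with its lens toward the open end, above the cradle, and the bystanders have not moved. Now correcting the offset and descending to just above the floor.

```bash
python3 -m jog '[-0.0182,0.0077,0,0,0,0,5, 0,0,0.03,0,0,0,5, 0,0,0.04,0,0,0,5, 0,0,0.04,0,0,0,5, 0,0,0.04,0,0,0,5, 0,0,0.02,0,0,0,5, 0,0,0,0,0,0,5]' && python3 -m jog '[0,0,0.02,0,0,0,5, 0,0,0.015,0,0,0,5, 0,0,0.015,0,0,0,5, 0,0,0.01,0,0,0,5, 0,0,0,0,0,0,5, 0,0,0,0,0,0,5]'
python3 - <<'E'
from h import *
a=bot.snapshot("scene")[150:270,100:260];b=bot.snapshot("side")[210:330,260:420]
cv2.imwrite("pics/v8.png",cv2.resize(np.hstack([a,b]),(800,300),interpolation=cv2.INTER_CUBIC))
E
```

```text
clock: 11.6
tcp_pos: [0.6197, -0.2462, 0.1977]
eef_rot: [-180.0, -0.0, 87.7]
wrist_force: [1.1, -0.4, -4.7]
width: 0.0151
finger_force: 58.9
clock: 12.35
tcp_pos: [0.6234, -0.2413, 0.172]
eef_rot: [179.3, -0.1, 87.8]
wrist_force: [-4.5, 41.3, 62.3]
width: 0.015
finger_force: 87.8
```

View pics/v8.png

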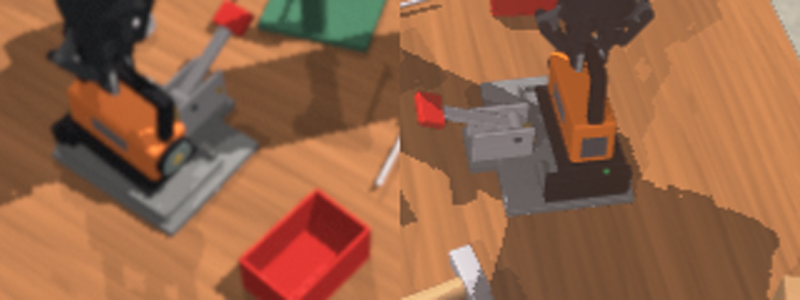

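Hard contact: 62 N up and 41 N along +y, so the rear of the foot has met the contact block. Lifting back off to measure.

```bash
python3 -m jog '[0,0,-0.02,0,0,0,5, 0,0,-0.03,0,0,0,5, 0,0,-0.04,0,0,0,5, 0,0,-0.05,0,0,0,5, 0,0,0,0,0,0,5, 0,0,0,0,0,0,5]'
python3 look.py w3; python3 - <<'E'
from h import *
a=bot.snapshot("scene")[100:260,60:280];b=bot.snapshot("side")[170:330,240:460];w=cv2.imread("pics/w3.png")
cv2.imwrite("pics/s3a.png",a)
t=cv2.resize(np.hstack([a,b]),(800,291),interpolation=cv2.INTER_CUBIC)
w2=np.zeros((300,800,3),np.uint8);w2[:,:400]=cv2.resize(w,(400,300),interpolation=cv2.INTER_AREA)
cv2.imwrite("pics/v9.png",np.vstack([t,w2]))
E
```

```text
clock: 13.2
tcp_pos: [0.6193, -0.2461, 0.245]
eef_rot: [-179.9, -0.0, 87.7]
wrist_force: [-0.8, -0.6, -3.7]
width: 0.0152
finger_force: 79.8
13.2 [ 0.61926273 -0.24614863  0.24500237] [-1.79929425e+02 -2.93011752e-02  8.76745113e+01]
```

View pics/v9.png

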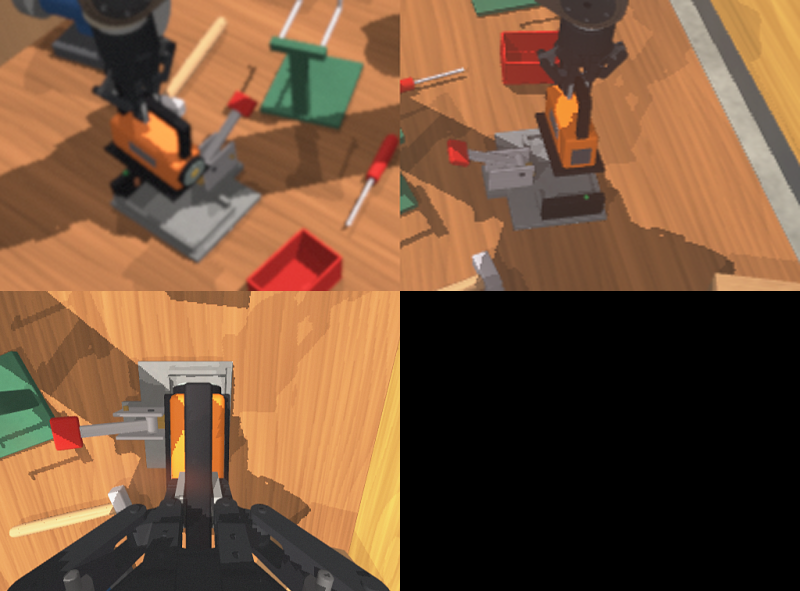

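The lamp is back above the cradle, but the grip load suggests it has pitched. I'll measure the lamp against the hand from three zoomed views.

```bash
python3 - <<'E'
from h import *
a=bot.snapshot("scene");b=bot.snapshot("side");cv2.imwrite("pics/sc4.png",a);cv2.imwrite("pics/si4.png",b);w=cv2.imread("pics/w3.png")
C=np.zeros((600,790,3),np.uint8);z=lambda i,k:cv2.resize(i,None,fx=k,fy=k,interpolation=cv2.INTER_CUBIC)
C[:520,:420]=z(w[110:240,200:305],4);C[:330,430:790]=z(a[145:211,110:182],5);C[334:598,430:670]=z(b[203:269,305:365],4)
cv2.imwrite("pics/v10.png",C)
E
```

```text
(no output)
```

View pics/v10.png

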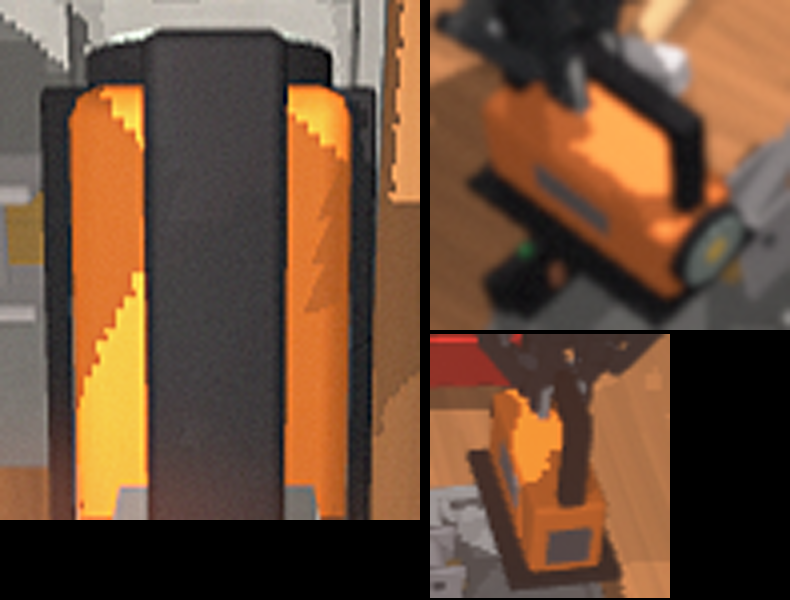

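```bash
python3 - <<'E'
from h import *
import json
L=lambda n:(lambda j:(j,np.array(j["T"])))(json.load(open(n+".json")))
c=L("w3"); tcp=np.array([.6193,-.2459,.245]); a=np.radians(87.7)
X=np.array([np.cos(a),np.sin(a),0]);Y=np.array([-X[1],X[0],0])   # lamp axes
S=np.stack([X,Y,[0,0,1]])
loc=lambda p:(S@(p-tcp)*1000).round(1)
for t,u,v,z in(("bar front L",152,34,.253),("bar front R",285,34,.253),("foot front L",42,88,.115),("foot front R",375,90,.115),("body front top",100,86,.177)):
    print(t,loc(onz("",200+u/4,110+v/4,z,c)))
def onlat(n,u,v,lat):
    o,d=ray(n,u,v); return loc(o+d*((tcp-o)@Y+lat)/(d@Y))
W=lambda u,v:(200+u/4,110+v/4)
for t,u,v,lat in(("foot front +x low",655,318,-.04),("foot rear +x low",470,185,-.04),("bar top front",690,125,-.008),("bar top rear-ish",610,62,-.008)):
    print("scene",t,onlat("scene",110+(u-430)/5,145+v/5,lat))
o,d=ray("",*W(375,90),c)
p,e=ray("scene",110+(655-430)/5,145+313/5);s=np.linalg.lstsq(np.stack([d,-e],1),p-o,rcond=None)[0];print("tri foot",loc(o+d*s[0]),loc(p+e*s[1]))
for t,u,v in(("foot rear",515,583),("foot rear",620,577)): print("side",t,[loc(onz("side",305+(u-430)/4,203+(v-334)/4,z)) for z in(.107,.115)])
E
```

```text
bar front L [74.8  6.2  8. ]
bar front R [74.7 -7.7  8. ]
foot front L [  55.6   40.1 -130. ]
foot front R [  55.1  -37.7 -130. ]
body front top [ 62.1  19.9 -68. ]
scene foot front +x low [  58.7  -40.  -120.5]
scene foot rear +x low [ -73.3  -40.  -103.6]
scene bar top front [82.6 -8.  17. ]
scene bar top rear-ish [33.8 -8.  30.4]
tri foot [  55.9  -36.5 -122.2] [  55.4  -36.9 -122.1]
side foot rear [array([ -63.1,   31.4, -138. ]), array([ -68.2,   33.3, -130. ])]
side foot rear [array([ -67.8,  -43.5, -138. ]), array([ -72.8,  -41.1, -130. ])]
```

The lamp was pushed up and pitched about 7.5° front-down in the pads, with its rear riding on the block. I'll mend it by levelling with a tool tilt, standing it on clear table near (0.47, 0.23) and re-gripping it squarely.

```bash
python3 -m jog '[0,0,-0.04,0,0,0,5, 0,0,-0.05,0,0,0,5, 0.02,-0.007,0,0,0,0,5, 0.04,-0.014,0,0,0,0,5, 0.04,-0.014,0,0,0,0,5, 0.04,-0.014,0,0,0,0,5, 0.04,-0.014,0,0,0,0,5, 0.04,-0.014,0,0,0,0,5, 0.04,-0.014,0,0,0,0,5, 0.04,-0.014,0,0,0,0,5]' 80 >/dev/null && python3 -m jog '[0.04,-0.014,0,0,0,0,5, 0.04,-0.014,0,0,0,0,5, 0.04,-0.014,0,0,0,0,5, 0.04,-0.014,0,0,0,0,5, 0.04,-0.014,0,0,0,0,5, 0.04,-0.014,0,0,0,0,5, 0.04,-0.014,0,0,0,0,5, 0.04,-0.014,0,0,0,0,5, 0.04,-0.014,0,0,0,0,5, 0.04,-0.014,0,0,0,0,5]' >/dev/null && python3 -m jog '[0.04,-0.014,0,0,0,0,5, 0.02,-0.007,0,0,0,0,5, 0,0,0.04,0,0,0,5, 0,0,0.05,0,0,0,5, 0,0,0.05,0,0,0,5, 0,0,0,0,0.0208,0,5, 0,0,0,0,0,0,5, 0,0,0,0,0,0,5]'
python3 - <<'E'
from h import *
for n in("scene","side"): cv2.imwrite(f"pics/{n}5.png",bot.snapshot(n))
# foot rows/black extents can't be viewed; orange mask rect for tilt
for n,f in(("scene","scene5"),("side","side5"),):
    h=cv2.cvtColor(cv2.imread(f"pics/{f}.png"),cv2.COLOR_BGR2HSV)
    m=cv2.inRange(h,(8,190,140),(20,255,255));k,l,s,c=cv2.connectedComponentsWithStats(m);i=1+s[1:,4].argmax();print(n,s[i],c[i])
E
```

```text
clock: 16.95
tcp_pos: [0.4788, 0.2158, 0.2165]
eef_rot: [180.0, -7.4, 87.7]
wrist_force: [0.4, -0.6, -4.1]
width: 0.0152
finger_force: 79.8
scene [304 209  47  38 417] [325.117506   227.48920863]
side [250 126  17  35 213] [256.04225352 142.62910798]
```

```bash
python3 -m jog '[0,0,0.04,0,0,0,5, 0,0,0.05,0,0,0,5, 0,0,0.025,0,0,0,5, 0,0,0,0,0,0,5]' 40
python3 -m jog '[0,0,0.01,0,0,0,5, 0,0,0.005,0,0,0,5]'
python3 -m jog '[0,0,0.008,0,0,0,5, 0,0,0,0,0,0,5]'
```

```text
clock: 17.55
tcp_pos: [0.4787, 0.2253, 0.1472]
eef_rot: [-179.9, -7.4, 87.7]
wrist_force: [0.3, -0.1, -3.3]
width: 0.015
finger_force: 79.8
clock: 17.8
tcp_pos: [0.4792, 0.2262, 0.1391]
eef_rot: [179.9, -7.5, 87.7]
wrist_force: [0.4, 0.6, -3.6]
width: 0.0152
finger_force: 79.7
clock: 18.05
tcp_pos: [0.4789, 0.2268, 0.1338]
eef_rot: [-180.0, -7.5, 87.7]
wrist_force: [0.0, -0.8, -3.7]
width: 0.0148
finger_force: 79.7
```

```bash
for i in 1; do python3 -m jog '[0,0,0.006,0,0,0,5, 0,0,0,0,0,0,5]' | grep -E 'tcp|wrist'; done
python3 -m jog '[0,0,0.006,0,0,0,5, 0,0,0,0,0,0,5]' | grep -E 'tcp|wrist|finger'
```

```text
tcp_pos: [0.4792, 0.2274, 0.1306]
wrist_force: [0.2, 0.6, -2.2]
tcp_pos: [0.4797, 0.2268, 0.1298]
wrist_force: [-9.1, -19.7, 38.3]
finger_force: 85.2
```

```bash
python3 -m jog '[0,0,0.005,0,0,0,5, 0,0,0,0,0,0,5]' | grep -E 'tcp|wrist|finger'
```

```text
tcp_pos: [0.4807, 0.2271, 0.1276]
wrist_force: [-4.9, -19.4, 39.9]
finger_force: 85.1
```

Standing on the table. Easing off, opening and straightening the tool above the bar.

```bash
python3 -m jog '[0,0,-0.005,0,0,0,5, 0,0,0,0,0,0,12, 0,0,0,0,0,0,20, 0,0,0,0,0,0,40, 0,0,0,0,0,0,70, 0,0,0,0,0,0,85, 0,0,0,0,0,0,85]' && python3 -m jog '[0,0,-0.06,0,0,0,85, 0,0,-0.09,0,0,0,85, 0,0,-0.1,0,0,0,85, 0,0,-0.1,0,0,0,85, 0,0,0,0,-0.0208,0,85, 0,0,0,0,0,0,85, 0,0,0,0,0,0,85]' && python3 look.py w6
python3 - <<'E'
from h import *
import json
j=json.load(open("w6.json"));c=(j,np.array(j["T"]))
im=cv2.imread("pics/w6.png");h=cv2.cvtColor(im,cv2.COLOR_BGR2HSV)
o=cv2.inRange(h,(8,170,120),(20,255,255));k,l,s,ce=cv2.connectedComponentsWithStats(o)
for i in np.argsort(-s[1:,4])[:5]+1: print(s[i],ce[i].round(1),onz("",*ce[i],.07,c).round(3))
m=(im.max(2)<75)
for v in range(100,260,8):
    r=np.flatnonzero(m[v,130:370])+130; print(v,[(int(q[0]),int(q[-1])) for q in np.split(r,np.flatnonzero(np.diff(r)>1)+1) if len(q)>3])
E
```

```text
clock: 19.68
tcp_pos: [0.479, 0.2278, 0.1268]
eef_rot: [-180.0, -7.5, 87.7]
wrist_force: [-0.1, 0.9, -0.2]
width: 0.0848
finger_force: 0.0
clock: 20.55
tcp_pos: [0.4775, 0.2006, 0.3343]
eef_rot: [-179.9, -0.1, 87.7]
wrist_force: [-0.6, -0.1, 0.3]
width: 0.0845
finger_force: 0.0
20.55 [0.47752653 0.20062895 0.33425455] [-1.79903720e+02 -1.03864343e-01  8.77383659e+01]
[ 236   91   13   91 1009] [242.3 135.5] [0.463 0.239 0.07 ]
[261  91  12  91 959] [266.6 135.6] [0.497 0.238 0.07 ]
[318   0   5  10  11] [320.2   4.2] [0.568 0.396 0.07 ]
[313  11   5  11  11] [315.1  16. ] [0.562 0.384 0.07 ]
[431 100   3   5   6] [432.5 102.3] [0.728 0.274 0.07 ]
100 [(230, 235), (248, 261), (273, 279)]
108 [(231, 235), (248, 261), (273, 279)]
116 [(231, 235), (249, 261), (273, 278)]
124 [(231, 235), (249, 260), (273, 278)]
132 [(231, 235), (249, 260), (273, 278)]
140 [(231, 235), (249, 260), (273, 278)]
148 [(232, 235), (249, 260), (273, 277)]
156 [(232, 236), (249, 260), (272, 277)]
164 [(232, 236), (249, 260), (272, 277)]
172 [(232, 237), (249, 260), (272, 277)]
180 [(249, 260)]
188 [(249, 260)]
196 [(249, 260)]
204 []
212 []
220 []
228 []
236 []
244 [(332, 337)]
252 [(331, 342)]
```

```bash
python3 - <<'E'
from h import *
import json
j=json.load(open("w6.json"));c=(j,np.array(j["T"]))
im=cv2.imread("pics/w6.png");g=im.max(2).astype(int)
for u in(233,252,254,257,275): 
    r=np.flatnonzero(g[40:230,u]<75)+40; print(u,[(int(q[0]),int(q[-1])) for q in np.split(r,np.flatnonzero(np.diff(r)>1)+1) if len(q)>2])
print(g[60:110:2,254].tolist());print(g[194:210,254].tolist())
f=lambda u,v,z:(onz("",u,v,z,c)*1000).round(1)
print("bar", [f(254.5 if v>150 else 255,v,.146) for v in(92,100,148,200)])
print("foot L/R",[ (f(a,v,.008),f(b,v,.008)) for v,a,b in((104,230.5,280),(172,232.2,278))])
print("bodytop",[f(u,v,.07) for u,v in((236,92),(273,92),(236,182),(273,182))])
E
```

```text
233 [(90, 174)]
252 [(85, 197)]
254 [(85, 197)]
257 [(85, 197)]
275 [(90, 174)]
[221, 222, 220, 222, 221, 222, 223, 196, 223, 209, 194, 191, 191, 54, 48, 56, 59, 54, 53, 53, 57, 55, 57, 53, 55]
[53, 49, 47, 63, 217, 233, 225, 224, 225, 224, 224, 224, 223, 224, 222, 222]
bar [array([482.8, 293.9, 146. ]), array([482.4, 285.6, 146. ]), array([480.4, 232.5, 146. ]), array([477.3, 167.7, 146. ])]
foot L/R [(array([443.4, 283. ,   8. ]), array([522.9, 279.8,   8. ])), (array([438.8, 170.7,   8. ]), array([518.4, 167.6,   8. ]))]
bodytop [array([457.2, 298. ,  70. ]), array([507.7, 295.9,  70. ]), array([449.4, 170.2,  70. ]), array([505.5, 167.9,  70. ])]
```

The lamp stands level at (0.4808, 0.2343), yaw 87.65° (foot measures 140 x 79.6, as stated). Re-gripping squarely with more force.

```bash
python3 -m jog '[0.0563,0.0033,0,0,0,0,85, 0,0,0.09,0,0,0,85, 0,0,0.09,0,0,0,85, 0,0,0.09,0,0,0,85, 0,0,0.04,0,0,0,85, 0,0,0.017,0,0,0,85, 0,0,0,0,0,0,85, 0,0,0,0,0,0,85]' && python3 -m jog '[0,0,0,0,0,0,5, 0,0,0,0,0,0,5, 0,0,0,0,0,0,5, 0,0,0,0,0,0,5, 0,0,0,0,0,0,5, 0,0,0,0,0,0,5]' 115
```

```text
clock: 21.6
tcp_pos: [0.4817, 0.2342, 0.1399]
eef_rot: [179.9, -0.0, 87.7]
wrist_force: [0.6, -0.2, -0.3]
width: 0.0851
finger_force: 0.0
clock: 22.35
tcp_pos: [0.481, 0.2341, 0.1392]
eef_rot: [-180.0, 0.0, 87.7]
wrist_force: [-3.0, -0.4, 5.3]
width: 0.014
finger_force: 112.8
```

```bash
python3 -m jog '[0,0,-0.02,0,0,0,5, 0,0,-0.04,0,0,0,5, 0,0,-0.06,0,0,0,5, 0,0,-0.07,0,0,0,5, 0,0,-0.05,0,0,0,5, 0,0,-0.028,0,0,0,5, -0.015,0.005,0,0,0,0,5, -0.03,0.01,0,0,0,0,5, -0.04,0.0134,0,0,0,0,5, -0.04,0.0134,0,0,0,0,5]' |grep tcp && python3 -m jog '[-0.04,0.0134,0,0,0,0,5, -0.04,0.0134,0,0,0,0,5, -0.04,0.0134,0,0,0,0,5, -0.04,0.0134,0,0,0,0,5, -0.04,0.0134,0,0,0,0,5, -0.04,0.0134,0,0,0,0,5, -0.04,0.0134,0,0,0,0,5, -0.04,0.0134,0,0,0,0,5, -0.04,0.0134,0,0,0,0,5, -0.04,0.0134,0,0,0,0,5]' |grep tcp && python3 -m jog '[-0.04,0.0134,0,0,0,0,5, -0.04,0.0134,0,0,0,0,5, -0.04,0.0134,0,0,0,0,5, -0.04,0.0134,0,0,0,0,5, -0.04,0.0134,0,0,0,0,5, -0.03,0.01,0,0,0,0,5, -0.026,0.0086,0,0,0,0,5, 0,0,0,0,0,0,5, 0,0,0,0,0,0,5]' && python3 look.py w7
python3 - <<'E'
from h import *
import json
j=json.load(open("w7.json"));c=(j,np.array(j["T"]))
o=bot.get_obs();tcp=o["tcp_pos"];print("delta",np.array([.6196,-.2435])-tcp[:2])
im=cv2.imread("pics/w7.png");g=im.max(2).astype(int)
for u in(213,216,252,255,258,290,293): 
    r=np.flatnonzero(g[60:230,u]<75)+60; print(u,[(int(q[0]),int(q[-1])) for q in np.split(r,np.flatnonzero(np.diff(r)>1)+1) if len(q)>2])
for v in(150,170): print(v,[(int(q[0]),int(q[-1])) for q in (lambda r:np.split(r,np.flatnonzero(np.diff(r)>1)+1))(np.flatnonzero(g[v,190:320]<75)+190) if len(q)>2])
for v in range(114,140,2): print(v,round((onz("",255,v,tcp[2]+.008,c)[1]-tcp[1])*1000,1),round((onz("",255,v,tcp[2]-.131,c)[1]-tcp[1])*1000,1))
E
```

```text
tcp_pos: [0.5034, 0.1562, 0.2986]
tcp_pos: [0.5735, -0.087, 0.2984]
clock: 25.98
tcp_pos: [0.619, -0.2399, 0.2997]
eef_rot: [-180.0, -0.0, 87.7]
wrist_force: [-0.1, 0.2, -3.9]
width: 0.014
finger_force: 112.8
25.975 [ 0.61899435 -0.23990706  0.29969082] [-1.79990058e+02 -1.92633916e-02  8.77125483e+01]
delta [ 0.00057028 -0.00377363]
213 [(117, 180)]
216 [(117, 214)]
252 [(115, 127), (130, 224)]
255 [(115, 127), (130, 228)]
258 [(115, 127), (130, 229)]
290 [(117, 228)]
293 [(117, 166)]
150 [(199, 205), (212, 217), (237, 271), (288, 293)]
170 [(213, 218), (237, 270), (287, 292)]
114 76.6 71.6
116 75.8 69.9
118 75.0 68.1
120 74.2 66.3
122 73.4 64.5
124 72.5 62.7
126 71.7 60.9
128 70.9 59.1
130 70.1 57.3
132 69.2 55.4
134 68.4 53.6
136 67.6 51.8
138 66.7 49.9
```

The foot front is 69 mm ahead of the hand against 70 expected, so the lamp hangs square now. Correcting the last few millimetres and descending in checked stages.

```bash
python3 -m jog '[-0.0063,0.0012,0,0,0,0,5, 0,0,0.04,0,0,0,5, 0,0,0.05,0,0,0,5, 0,0,0.05,0,0,0,5, 0,0,0.025,0,0,0,5, 0,0,0,0,0,0,5]' | grep -E "tcp|wrist" && python3 -m jog '[0,0,0.006,0,0,0,5, 0,0,0.006,0,0,0,5, 0,0,0.006,0,0,0,5, 0,0,0,0,0,0,5]'
```

```text
tcp_pos: [0.6196, -0.2441, 0.2002]
wrist_force: [-0.8, 0.3, -3.1]
clock: 27.28
tcp_pos: [0.6196, -0.2442, 0.1898]
eef_rot: [-180.0, -0.0, 87.7]
wrist_force: [0.6, 0.5, -3.1]
width: 0.0138
finger_force: 112.8
```

Underside is at 0.051, below the block top with no contact. Going on.

```bash
python3 -m jog '[0,0,0.008,0,0,0,5, 0,0,0.008,0,0,0,5, 0,0,0,0,0,0,5]' | grep -E "tcp|wrist"
```

```text
tcp_pos: [0.6195, -0.2442, 0.1797]
wrist_force: [0.3, 0.6, -3.8]
```

```bash
python3 -m jog '[0,0,0.008,0,0,0,5, 0,0,0.008,0,0,0,5, 0,0,0,0,0,0,5]' | grep -E "tcp|wrist"
```

```text
tcp_pos: [0.6195, -0.2441, 0.1701]
wrist_force: [-0.9, -0.6, -4.5]
```

```bash
python3 -m jog '[0,0,0.008,0,0,0,5, 0,0,0.006,0,0,0,5, 0,0,0,0,0,0,5]' | grep -E "tcp|wrist"
```

```text
tcp_pos: [0.6196, -0.2442, 0.1619]
wrist_force: [-0.5, -0.0, -4.5]
```

```bash
python3 -m jog '[0,0,0.008,0,0,0,5, 0,0,0.005,0,0,0,5, 0,0,0,0,0,0,5]' | grep -E "tcp|wrist"
```

```text
tcp_pos: [0.6196, -0.2442, 0.1542]
wrist_force: [-0.0, 0.6, -4.0]
```

```bash
python3 -m jog '[0,0,0.0035,0,0,0,5, 0,0,0,0,0,0,5]' | grep -E "tcp|wrist"
```

```text
tcp_pos: [0.6197, -0.2442, 0.1523]
wrist_force: [0.4, -0.1, -2.8]
```

```bash
python3 -m jog '[0,0,0.002,0,0,0,5, 0,0,0,0,0,0,5]' | grep -E "tcp|wrist"
```

```text
tcp_pos: [0.6197, -0.2443, 0.1512]
wrist_force: [0.2, -1.0, -3.5]
```

```bash
python3 -m jog '[0,0,0.002,0,0,0,5, 0,0,0,0,0,0,5]' | grep -E "tcp|wrist"
```

```text
tcp_pos: [0.6198, -0.2443, 0.1512]
wrist_force: [-3.3, 2.1, 6.2]
```

Floor contact comes exactly at the expected height (z = 0.151). Releasing, rising, measuring.

```bash
python3 -m jog '[0,0,0,0,0,0,14, 0,0,0,0,0,0,25, 0,0,0,0,0,0,50, 0,0,0,0,0,0,60, 0,0,-0.03,0,0,0,60, 0,0,-0.07,0,0,0,60, 0,0,-0.09,0,0,0,60, 0,0,-0.09,0,0,0,60, 0,0,0,0,0,0,60, 0,0,0,0,0,0,60]' && python3 look.py w8
python3 - <<'E'
from h import *
import json
j=json.load(open("w8.json"));c=(j,np.array(j["T"]))
im=cv2.imread("pics/w8.png");g=im.max(2).astype(int)
R=lambda r,o:[(int(q[0])+o,int(q[-1])+o) for q in np.split(r,np.flatnonzero(np.diff(r)>1)+1) if len(q)>2]
f=lambda u,v,z:(onz("",u,v,z,c)*1000).round(1)
for v in(140,165,190): print("row",v,R(np.flatnonzero(g[v,190:320]<75),190))
for u in(228,250,254,258,278): print("col",u,R(np.flatnonzero(g[70:260,u]<75),70))
h=cv2.cvtColor(im,cv2.COLOR_BGR2HSV);m=cv2.inRange(h,(0,150,90),(5,255,255));k,l,s,ce=cv2.connectedComponentsWithStats(m)
for i in np.argsort(-s[1:,4])[:4]+1: print("red",s[i],ce[i].round(1),f(*ce[i],.103))
for v in(105,115,165,200,212): print(v,f(255,v,.158),f(255,v,.02))
E
```

```text
clock: 30.78
tcp_pos: [0.6194, -0.2441, 0.3185]
eef_rot: [180.0, 0.0, 87.7]
wrist_force: [0.3, 0.4, -0.1]
width: 0.0598
finger_force: 0.0
30.775 [ 0.61938653 -0.2441032   0.31849862] [1.79971488e+02 1.07619436e-02 8.76936918e+01]
row 140 [(228, 233), (247, 260), (273, 278)]
row 165 [(229, 233), (247, 260), (273, 277)]
row 190 [(230, 235), (247, 259), (272, 277)]
col 228 [(113, 132), (135, 147), (199, 216)]
col 250 [(111, 116), (119, 231)]
col 254 [(111, 116), (119, 231)]
col 258 [(111, 116), (119, 231)]
col 278 [(113, 162), (199, 216)]
red [ 208    0   93   17 1083] [258.7   5.9] [632.7 -62.5 103. ]
red [103 151  32  35 880] [118.3 167.4] [ 443.7 -234.9  103. ]
red [ 11   0  80  18 863] [41.6  6.1] [396.3 -53.1 103. ]
red [246 121   1   1   1] [246. 121.] [ 612.9 -183.2  103. ]
105 [ 624.4 -164.7  158. ] [ 625.1 -165.4   20. ]
115 [ 624.  -174.4  158. ] [ 624.5 -179.9   20. ]
165 [ 622.  -226.7  158. ] [ 621.5 -257.6   20. ]
200 [ 620.4 -267.2  158. ] [ 619.1 -317.9   20. ]
212 [ 619.8 -282.   158. ] [ 618.3 -339.8   20. ]
```

Lamp seated: foot front at -177, centre within about 2 mm of the seat. Before pressing the lever, I check clearance to the empty green stand beside the pad.

```bash
python3 - <<'E'
from h import *
f=lambda n,u,v,z:(onz(n,u*.64,v*.64,z)*1000).round(0)
for t,u,v,z in(("head near",378,383,.165),("head far",352,350,.17),("base nr right",388,440,.012),("base right far",372,385,.012)):print(t,f("side",u,v,z))
import json
j=json.load(open("w1.json"));c=(j,np.array(j["T"]))
for u,v,z in((0,250,.17),(60,360,.17),(50,368,.17),(180,320,.012),(125,198,.012)):print((onz("",u*.64,v*.64,z,c)*1000).round(0))
o=bot.get_obs();t=o["tcp_pos"];d=np.array([.445,-.237])-t[:2];a=np.radians(87.7)
print("tool x,y units",(d@[np.cos(a),np.sin(a)])/.6,(d@[np.sin(a),-np.cos(a)])/.6)
a=bot.snapshot("side");h=cv2.cvtColor(a,cv2.COLOR_BGR2HSV);m=cv2.inRange(h,(0,150,90),(5,255,255));k,l,s,ce=cv2.connectedComponentsWithStats(m)
for i in range(1,k):
    if s[i,4]>25: print("side red",s[i],ce[i].round(1),(onz("side",*ce[i],.1)*1000).round(0))
E
```

```text
head near [ 356. -240.  165.]
head far [ 318. -161.  170.]
base nr right [ 365. -265.   12.]
base right far [ 352. -132.   12.]
[ 341. -146.  170.]
[ 362. -233.  170.]
[ 352. -240.  170.]
[ 373. -261.   12.]
[ 337. -122.   12.]
tool x,y units 0.00010403147135368534 -0.2907847028446339
side red [  72   87   60   64 2730] [100.3 117.6] [-100.  499.  100.]
side red [295 187  39  29 874] [311.3 202.5] [601. -65. 100.]
side red [218 213  30  13 181] [233.3 218.5] [347. -88. 100.]
side red [266 247  12  15 143] [271.4 253.7] [ 440. -238.  100.]
```

Clear by about 20 mm. Closing the fingers and moving over the pad.

```bash
python3 -m jog '[0,-0.06,0,0,0,0,0, 0,-0.08,0,0,0,0,0, 0,-0.08,0,0,0,0,0, 0,-0.0775,0,0,0,0,0, 0,0,0,0,0,0,0, 0,0,0.08,0,0,0,0, 0,0,0.09,0,0,0,0, 0,0,0.08,0,0,0,0, 0,0,0.03,0,0,0,0, 0,0,0,0,0,0,0]' 40
```

```text
clock: 32.12
tcp_pos: [0.4414, -0.2368, 0.1482]
eef_rot: [-179.8, -0.1, 87.7]
wrist_force: [0.3, -0.5, 0.7]
width: -0.0001
finger_force: 0.0
```

```bash
python3 -m jog '[0,0,0.02,0,0,0,0, 0,0,0.012,0,0,0,0, 0,0,0.01,0,0,0,0, 0,0,0.01,0,0,0,0, 0,0,0,0,0,0,0]'
```

```text
clock: 32.75
tcp_pos: [0.4417, -0.2373, 0.1191]
eef_rot: [179.9, 0.0, 87.7]
wrist_force: [1.0, 1.0, 8.1]
width: -0.0
finger_force: 3.9
```

Contact with the pad at 8 N, as described. Pressing on down.

```bash
python3 -m jog '[0,0,0.01,0,0,0,0, 0,0,0.01,0,0,0,0, 0,0,0.01,0,0,0,0, 0,0,0.01,0,0,0,0, 0,0,0.01,0,0,0,0, 0,0,0.01,0,0,0,0, 0,0,0.01,0,0,0,0, 0,0,0.005,0,0,0,0, 0,0,0,0,0,0,0]'
python3 -m jog '[0,0,-0.02,0,0,0,0, 0,0,-0.08,0,0,0,0, 0,0,-0.09,0,0,0,0, 0,0,-0.09,0,0,0,0, 0,0.06,-0.03,0,0,0,0, 0,0.09,0,0,0,0,0, 0,0.09,0,0,0,0,0, 0,0.06,0,0,0,0,60, 0,0,0,0,0,0,60, 0,0,0,0,0,0,60]' && python3 look.py w9
python3 - <<'E'
from h import *
import json
j=json.load(open("w9.json"));c=(j,np.array(j["T"]));im=cv2.imread("pics/w9.png");g=im.max(2).astype(int)
f=lambda u,v,z:(onz("",u,v,z,c)*1000).round(1)
h=cv2.cvtColor(im,cv2.COLOR_BGR2HSV);m=cv2.inRange(h,(0,150,90),(5,255,255));k,l,s,ce=cv2.connectedComponentsWithStats(m)
for i in np.argsort(-s[1:,4])[:3]+1: print("red",s[i],f(*ce[i],.046))
R=lambda r,o:[(int(q[0])+o,int(q[-1])+o) for q in np.split(r,np.flatnonzero(np.diff(r)>1)+1) if len(q)>2]
for v in(140,165,190):
    r=R(np.flatnonzero(g[v,180:320]<75),180);print(v,r,[ (f(a,v,.02)[:2],f(b+1,v,.02)[:2]) for a,b in (r[0],r[-1])])
for u in(228,232,254,275,278):
    r=R(np.flatnonzero(g[70:260,u]<75),70);print("col",u,r,[f(u,q,.02)[1] for q in (r[0][0],r[-1][0])] if r else "")
cc=bot.snapshot("side");h=cv2.cvtColor(cc,cv2.COLOR_BGR2HSV);m=cv2.inRange(h,(0,150,90),(5,255,255));k,l,s,ce=cv2.connectedComponentsWithStats(m)
print([(ce[i].round(0).tolist(),(onz("side",*ce[i],.045)*1000).round(0).tolist()) for i in range(1,k) if s[i,4]>25])
E
```

```text
clock: 33.88
tcp_pos: [0.4413, -0.237, 0.0735]
eef_rot: [-180.0, -0.0, 87.7]
wrist_force: [0.1, 0.7, -0.1]
width: 0.0002
finger_force: 0.0
clock: 35.12
tcp_pos: [0.6205, -0.2441, 0.2603]
eef_rot: [-180.0, -0.0, 87.7]
wrist_force: [0.3, 0.9, -0.0]
width: 0.0545
finger_force: 0.0
35.125 [ 0.62050017 -0.24408899  0.26032841] [-1.79992584e+02 -6.34052953e-04  8.77042344e+01]
red [ 94 151  31  34 816] [ 432.2 -234.2   46. ]
red [286   0  14   3  25] [671.5 -59.5  46. ]
red [281   0   4   1   4] [659.5 -58.5  46. ]
140 [(224, 229), (244, 261), (276, 281)] [(array([ 582.1, -208.3]), array([ 590.2, -208.7])), (array([ 652.4, -211.2]), array([ 660.5, -211.5]))]
165 [(244, 260), (275, 281)] [(array([ 607.3, -243.9]), array([ 631. , -244.9])), (array([ 650.5, -245.7]), array([ 660.3, -246.1]))]
190 [(225, 230), (244, 260), (275, 280)] [(array([ 578.1, -279.4]), array([ 586.7, -279.8])), (array([ 650. , -282.4]), array([ 658.6, -282.7]))]
col 228 [(114, 155), (175, 210), (212, 232)] [np.float64(-174.8), np.float64(-313.8)]
col 232 [(112, 119), (221, 232)] [np.float64(-172.5), np.float64(-328.5)]
col 254 [(112, 119), (122, 258)] [np.float64(-173.7), np.float64(-186.4)]
col 275 [(114, 122), (142, 153), (159, 232)] [np.float64(-177.3), np.float64(-237.2)]
col 278 [(114, 232)] [np.float64(-177.5), np.float64(-177.5)]
[([101.0, 118.0], [-117.0, 572.0, 45.0]), ([307.0, 201.0], [603.0, -10.0, 45.0]), ([330.0, 211.0], [668.0, -67.0, 45.0]), ([233.0, 219.0], [349.0, -43.0, 45.0]), ([268.0, 265.0], [428.0, -239.0, 45.0])]
```

The lever holds down: the pad is at (0.432, -0.234 to -0.239) at locked height in two views, with no force on the fingers. The lamp foot centre is (0.620, -0.245) with the bolt over the foot, and the arm is clear. Handing in.

```bash
python3 -c "
from bench import bot
print(bot.finish_job())"
```

```text
the job is handed in; nothing more can be done
None
```

The job is handed in: the lamp sits flat in the cradle with its lens at the open end, let go, and the lever is latched down; on the first try its foot jammed on the contact block at about 62 N, so I stood it on the table and re-gripped it before it went in cleanly (about 35 s of the 64 s used).

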